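# Set baskets and dish out to drain and start the drip timer

### The arm

A 6-joint arm with a two-finger parallel gripper is mounted at the origin on a cart in front of the work surface, level with it; the furniture and walls round the work are solid. World frame = base frame: x ahead of the robot, y to its left, z up, the work surface at z = 0. Lengths are in m, angles in rad, forces in N, time in s.
With the tool pointing down it reaches from about 0.25 to 0.775 m from the base axis. Payload 4 kg.
Tool frame: the origin (TCP) lies on the centre line of the jaws, within the pads' length; the fingertips stand 14 mm ahead of it and the grasp point (between the pads) lies 5 mm behind it (robot.tcp_to_tips is the distance from the TCP to the fingertips, in m); z points along the fingers, y is the line along which they close (so a half turn about z gives the same grasp; the last joint's range is limited). The gripper opens to 94 mm and grips with 3 to 60 N. Pads are 16 mm wide; open, the fingers measure 119 mm over their backs; the gripper's body (75 mm by 177 mm) begins 78 mm behind the grasp point.
Start: joints at [1.086, 0.087, 1.371, -0, 1.684, -0.103], TCP at [0.205, 0.51, 0.22] pointing down, gripper open.
Joint ranges: [-3.1, 3.1], [-0.76, 2.03], [0.27, 2.55], [-1.08, 4.22], [0.17, 2.65], [-2.57, 2.57]. Speed limits (rad/s): [2.79, 2.79, 3.14, 3.14, 3.14, 3.14].

### API

Orientations are given as [roll, pitch, yaw] about the fixed x, y, z axes, in that order (R = Rz(yaw) Ry(pitch) Rx(roll)).
In Python, from bench import robot gives the robot as it stands.
- The arm moves only by the tool carry_out, never from a script. Its argument "increments" is a list of rows, each a list of 3 entries, a list of its own where there are three numbers: the closure in counts, from 0 (fully open) to 255 (shut), then the shift along the tool's x, y, z in mm, then the turn about the tool's z in degrees. In form: [[fingers, [dx, dy, dz], twist], ...]. A call has 1 to 8 rows; each row shifts and turns the commanded pose from where the row before left it, along the tool's axes as they then stand; what a row does not reach is not made up. A row lasts 1/10 s, in which the tool goes at most 50 mm and 8.59 degrees, less where a joint would pass 70% of its speed; a pose out of reach is approached as far as the arm can. A call with a gripper value outside its range is refused whole. The fingers move at their own pace and stop on an object; the grip force is fixed at half the most. Time passes only in rows, so rows that do not move let the fingers close. It gives the time, the measured TCP pose, the force, the opening and the grip force at its end, in the units of the state.
- robot.get_obs(): the state, without advancing time (a new reading comes with each control period).
- robot.snapshot(name): name is "side" or "top" or "wrist"; returns the picture (480x640x3 uint8, blue, green, red); there is no depth.
- robot.get_calibration(name): a dict with "vfov" (degrees; the focal length in pixels is half the picture's height over the tangent of half this angle, whatever the lens; pixels are square), "cx", "cy" (the principal point, pixels), "T" (4x4, takes a point from camera to world coordinates). Camera axes: x right, y down, z forward; pixel columns grow to the right and rows downward; lengths in m; the calibration is good to about 2 mm. The wrist camera is an equidistant fisheye: a pixel r from the principal point sees the ray r / f radians off the axis. A picture is of the moment at which its call begins: read the wrist's pose just before it. get_calibration takes no time and is no camera call; for the wrist camera it gives the pose at the moment of the call.
- robot.close_job(): hands the job in; it is judged then, once.
The state is a dict: "time": time; "joint_positions": joint angles; "qvel": joint speeds; "joint_torque": joint torques, N m; "tool_pos": TCP position; "ee_rot": TCP orientation; "wrist_force": force on the tool from outside, world axes, zero at the start; "wrist_torque": the same for the moment, N m; "width": finger opening in m; "finger_force": force on a finger pad.
Only numpy, scipy, OpenCV 4.12 (cv2) and the standard library are available. Lean on these libraries where they do the work, as an engineer would, in place of code of your own. Each camera call takes 0.05 s, during which the arm holds its last target. There are 200 camera calls.

### The job

Set the washed things out to drain: hang every wire basket standing on the desk by its handle on the draining rack, one basket to a hook, with the crimp of the handle resting in the hollow of the hook, and balance the upturned steel dish, still upside down, on the middle of the ball-shaped top of the draining post, all level and still. When all of that is done, start the drip timer: swing its sprung lever to the stop, keep it there a moment, then let it spring all the way back. Do not knock over the glass beaker or the glass bottle.

Things in the scene. Friction and masses are not known exactly. Their poses are not given: they have to be found in the camera images.
- drain_rack: steel draining rack, fixed: a drip tray 170 x 460 mm on the desk (12 mm high), two posts at y = +-212 mm and a rail (12 mm thick) along its y axis at 200 mm height, with four hooks in a row 115 mm apart. Origin on the desk under the middle of the rail; x points away from the hooks' open ends, so the hooks point to its -x. The tray reaches from x = -120 to +50 mm
- hook0_seat (a point): where the axis of a handle's crimp rests on hook 0 (counted from the rack's -y end; this one at y = -172.5 mm of the rack): 53 mm in front (-x) of the rail's axis, 200 mm above the desk, turned like the rack. Hook: 8 mm round bar from the rail, dipping to a hollow with its axis 10 mm under this point, then up to a tip 80 mm in front of the rail, its top 18 mm above this point
- hook1_seat (a point): where the axis of a handle's crimp rests on hook 1 (counted from the rack's -y end; this one at y = -57.5 mm of the rack): 53 mm in front (-x) of the rail's axis, 200 mm above the desk, turned like the rack. Hook: 8 mm round bar from the rail, dipping to a hollow with its axis 10 mm under this point, then up to a tip 80 mm in front of the rail, its top 18 mm above this point
- hook2_seat (a point): where the axis of a handle's crimp rests on hook 2 (counted from the rack's -y end; this one at y = 57.5 mm of the rack): 53 mm in front (-x) of the rail's axis, 200 mm above the desk, turned like the rack. Hook: 8 mm round bar from the rail, dipping to a hollow with its axis 10 mm under this point, then up to a tip 80 mm in front of the rail, its top 18 mm above this point
- hook3_seat (a point): where the axis of a handle's crimp rests on hook 3 (counted from the rack's -y end; this one at y = 172.5 mm of the rack): 53 mm in front (-x) of the rail's axis, 200 mm above the desk, turned like the rack. Hook: 8 mm round bar from the rail, dipping to a hollow with its axis 10 mm under this point, then up to a tip 80 mm in front of the rail, its top 18 mm above this point
- basket_0: loose steel wire basket, about 120 g, all alike: open body 64 (x) by 84 (y) mm, 42 mm high; over its middle along y stands a fixed handle of 8 mm round bar: uprights at y = +-40, level top bar with its axis at z = 100, straight to pinch from |y| = 12 to 35. 54 mm open between rim and level bar. Origin at the centre of its underside, z up. One may be absent
- basket_1: loose steel wire basket, about 120 g, all alike: open body 64 (x) by 84 (y) mm, 42 mm high; over its middle along y stands a fixed handle of 8 mm round bar: uprights at y = +-40, level top bar with its axis at z = 100, straight to pinch from |y| = 12 to 35. 54 mm open between rim and level bar. Origin at the centre of its underside, z up. One may be absent
- basket_2: loose steel wire basket, about 120 g, all alike: open body 64 (x) by 84 (y) mm, 42 mm high; over its middle along y stands a fixed handle of 8 mm round bar: uprights at y = +-40, level top bar with its axis at z = 100, straight to pinch from |y| = 12 to 35. 54 mm open between rim and level bar. Origin at the centre of its underside, z up. One may be absent
- crimp_0 (a point): peak, on the bar's axis, of the crimp in the middle of the handle of basket_0: an upward kink of the bar from y = -12 to +12 mm that peaks 107 mm above the underside, 7 mm above the level bar; basket frame
- crimp_1 (a point): peak, on the bar's axis, of the crimp in the middle of the handle of basket_1: an upward kink of the bar from y = -12 to +12 mm that peaks 107 mm above the underside, 7 mm above the level bar; basket frame
- crimp_2 (a point): peak, on the bar's axis, of the crimp in the middle of the handle of basket_2: an upward kink of the bar from y = -12 to +12 mm that peaks 107 mm above the underside, 7 mm above the level bar; basket frame
- timer_lever (a joint): lever of the drip timer, rad: 0 at rest, 1.2 at its stop; grows anticlockwise seen from above. A spring pulls it back to 0 (about 0.04 N m at rest, 0.155 N m at the stop, so 0.5 to 2.1 N at the post)
- lever_post (a point): centre of the top of the upright round finger post on the end of the lever (14 mm thick, its top 98 mm above the desk, 40 mm tall); it moves on a circle of 75 mm round lever_pivot. The timer's case is 50 mm high and the lever's arm lies at 55 to 65 mm height, so fingers can come to either side of the upper 30 mm of the post
- lever_pivot (a point): point on the lever's vertical axis, 98 mm above the desk; the timer is a fixed white case 100 x 100 x 50 mm whose centre lies 12 mm in front (-x) of the axis
- dish: loose round steel dish, about 70 g, standing upside down (rim on the desk, closed bottom up): 60 mm across, 34 mm high, wall 3 mm, so open to below 54 mm wide and 30 mm deep. Origin at the centre of its rim's plane, z up
- dish_floor (a point): centre of the dish's inner floor, 30 mm above the rim's plane: the spot that rests on the dome
- drain_post: fixed draining post: round foot 72 mm across and 10 mm high, thin stem, and a black rubber ball 40 mm across on top. Origin on the desk under its middle
- dome_top (a point): highest point of the post's rubber ball, 95 mm above the desk
- beaker_tall: clear glass beaker, 63 mm across, 76 mm high, bystander; origin at the centre of its underside, z up its axis
- solvent_bottle: clear glass bottle, 57 mm across, 122 mm high, bystander near the front edge; origin at the centre of its underside, z up its axis

How it is judged:
On the way, in this order (a step that is already met when the one before it is completed fails the run):
1. every basket present hangs on a hook of its own and the dish is balanced on the post, let go and still ((distance between crimp_0 and hook0_seat below 0.016 m or distance between crimp_0 and hook1_seat below 0.016 m or distance between crimp_0 and hook2_seat below 0.016 m or distance between crimp_0 and hook3_seat below 0.016 m) and angle between each of basket_0, basket_1, basket_2's own z axis and vertical below 0.4 rad and linear speed of each of basket_0, basket_1, basket_2, dish below 0.05 m/s and contact force between each of basket_0, basket_1, basket_2 and drain_rack above 0.2 N and contact force between each of basket_0, basket_1, basket_2, dish and the fingers below 0.05 N and (distance between crimp_1 and hook0_seat below 0.016 m or distance between crimp_1 and hook1_seat below 0.016 m or distance between crimp_1 and hook2_seat below 0.016 m or distance between crimp_1 and hook3_seat below 0.016 m) and (distance between crimp_2 and hook0_seat below 0.016 m or distance between crimp_2 and hook1_seat below 0.016 m or distance between crimp_2 and hook2_seat below 0.016 m or distance between crimp_2 and hook3_seat below 0.016 m) and distance between dish_floor and dome_top below 0.01 m and angle between dish's own z axis and vertical below 0.3 rad and contact force between dish and drain_post above 0.15 N and distance between crimp_0 and crimp_1 above 0.05 m and distance between each of crimp_0, crimp_1 and crimp_2 above 0.05 m), for 0.3 s.
2. the timer's lever is held at its stop (value of joint timer_lever above 1.12 rad), for 0.2 s.
3. the lever has sprung back to rest (value of joint timer_lever below 0.06 rad), for 0.3 s.
At the end, for the whole second after the job is handed in: Each basket present hangs by its crimp within 16 mm of the seat of its own hook, tilted under 0.4 rad; the dish's inner floor lies within 10 mm of the ball's top, tilted under 0.3 rad; all still (0.05 m/s) and let go; the lever is within 0.06 rad of rest after 0.2 s beyond 1.12 rad (all of step 1 and value of joint timer_lever below 0.06 rad); the robot touches nothing.
It fails at once if the beaker tall is knocked over (angle between beaker_tall's own z axis and vertical above 0.6 rad).
It fails at once if the solvent bottle is knocked over (angle between solvent_bottle's own z axis and vertical above 0.6 rad).
Of basket_0, basket_1, basket_2 only 2 to 3 are there at a start; the rules pass over those that are not, and their reading is None.
At some moment in a run one of basket_0, basket_1, basket_2 may be knocked a few centimetres aside while the robot is not near it.
Once in a run the grip may slacken for a moment while it holds something.
It also fails if it takes over 200 s, if anything falls off the work surface, if the arm or the gripper's body presses on something with over 40 N, if the wrist force passes 120 N, or if a joint passes its speed limit or range.

## Working session

There is one attempt and no reset: what is moved stays moved. The work goes in short steps, Python scripts to look and compute and a tool call to move; the robot and the scene stay as the last step left them, time stands still between calls to the robot, and variables do not carry over. Pictures are saved under pics/ and viewed, at most 14 in all, crops included, and the job is handed in when it is done.

Besides the shell and the picture viewer there is one more tool, called as a command line: name --argument value ..., lists and objects as JSON in quotes. carry_out: Moves the arm, as the interface text tells. Its arguments: {"type":"object","properties":{"increments":{"type":"array","items":{"type":"array"}}},"required":["increments"]}

```bash
mkdir -p pics; ls
cat > h.py <<'E'
from bench import robot
import numpy as np, cv2
from scipy.spatial.transform import Rotation as R
def ray(cal,u,v,name):
    f=240/np.tan(np.radians(cal['vfov'])/2)
    x,y=u-cal['cx'],v-cal['cy']
    if name=='wrist':
        r=np.hypot(x,y);t=r/f
        d=np.array([x/r*np.sin(t),y/r*np.sin(t),np.cos(t)]) if r>0 else np.array([0,0,1.])
    else: d=np.array([x/f,y/f,1])
    T=np.array(cal['T']); return T[:3,3],T[:3,:3]@d
def atz(cal,u,v,name,z):
    o,d=ray(cal,u,v,name); return o+d*(z-o[2])/d[2]
def proj(cal,p,name):
    T=np.array(cal['T']);c=T[:3,:3].T@(np.array(p)-T[:3,3]);f=240/np.tan(np.radians(cal['vfov'])/2)
    if name=='wrist':
        r=np.hypot(c[0],c[1]);t=np.arctan2(r,c[2]);s=f*t/max(r,1e-9)
    else: s=f/c[2]
    return np.array([cal['cx']+c[0]*s,cal['cy']+c[1]*s])
E
python3 - <<'E'
from h import *
for n in('top','side'):
    c=robot.get_calibration(n);print(n,c['vfov'],c['cx'],c['cy'],np.round(c['T'],3).tolist())
    cv2.imwrite(f'pics/{n}0.png',robot.snapshot(n))
o=robot.get_obs();print(o)
E
```

```text
pics
top 45.1563937301576 322.16102353105805 228.65865680734106 [[0.003, -0.989, 0.148, 0.303], [-1.0, 0.0, 0.021, -0.001], [-0.021, -0.148, -0.989, 1.697], [0.0, 0.0, 0.0, 1.0]]
side 45.10622571136722 314.7678454478973 241.687538972324 [[0.998, -0.015, 0.062, 0.478], [-0.061, -0.507, 0.86, -1.066], [0.018, -0.862, -0.507, 0.769], [0.0, 0.0, 0.0, 1.0]]
{'time': 0.1, 'joint_positions': array([ 1.08592276e+00,  8.78931596e-02,  1.37206082e+00,  1.78211484e-05,
        1.68361311e+00, -1.03105607e-01]), 'qvel': array([ 0.00043117, -0.00099144, -0.00466632, -0.0014597 ,  0.00079072,
        0.00014442]), 'joint_torque': array([ 1.88633334e-03, -3.41248763e+01, -3.03300333e+01,  7.19983620e-02,
        3.04760481e-02, -1.10895703e-04]), 'tool_pos': array([0.20469665, 0.50999745, 0.21843607]), 'ee_rot': array([-3.13963052e+00, -2.20833224e-04,  2.75982646e+00]), 'wrist_force': array([ 0.95336015, -0.78499524,  1.20970477]), 'wrist_torque': array([-0.00195135, -0.00533163, -0.0177112 ]), 'finger_force': 0.0, 'width': 0.09420880181969069}
```

View pics/top0.png

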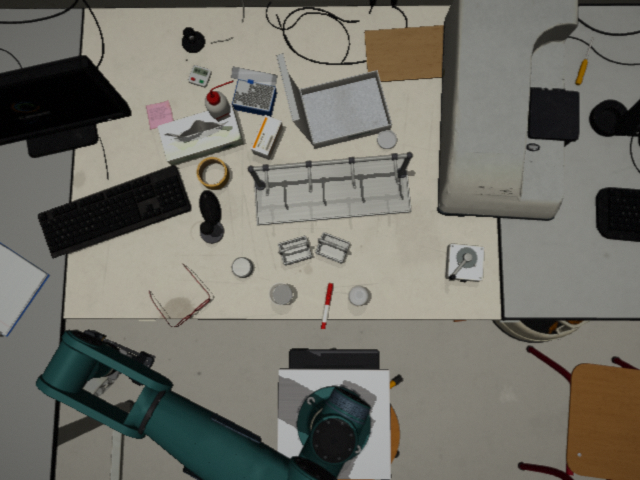

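View pics/side0.png

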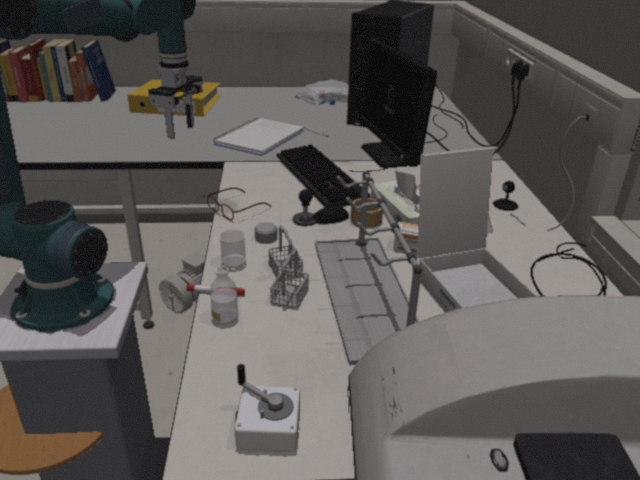

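Run:
```python
import cv2,numpy as np
t=cv2.imread('pics/top0.png');s=cv2.imread('pics/side0.png')
a=cv2.resize(t[145:310,175:415],(800,550),interpolation=3)
cv2.imwrite('pics/c1.png',a)
b=cv2.resize(s[150:335,190:430],(780,600),interpolation=3)
cv2.imwrite('pics/c2.png',b)
```

```text
(no output)
```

View pics/c1.png

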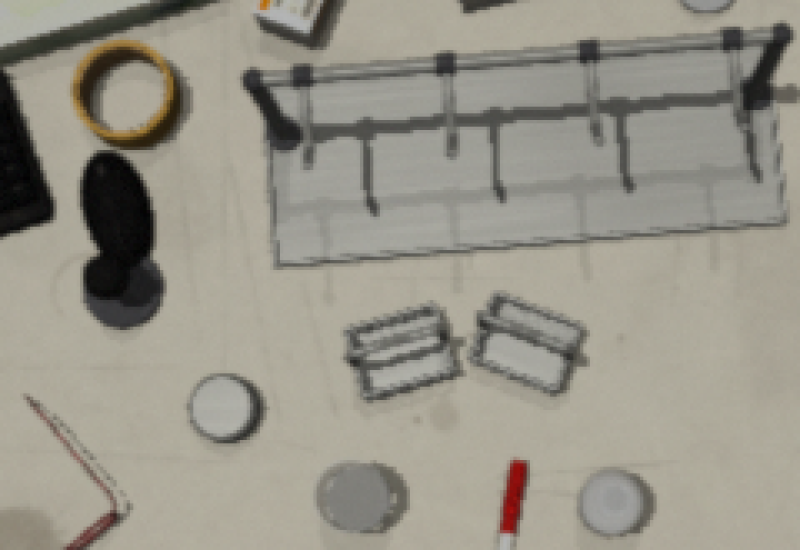

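View pics/c2.png

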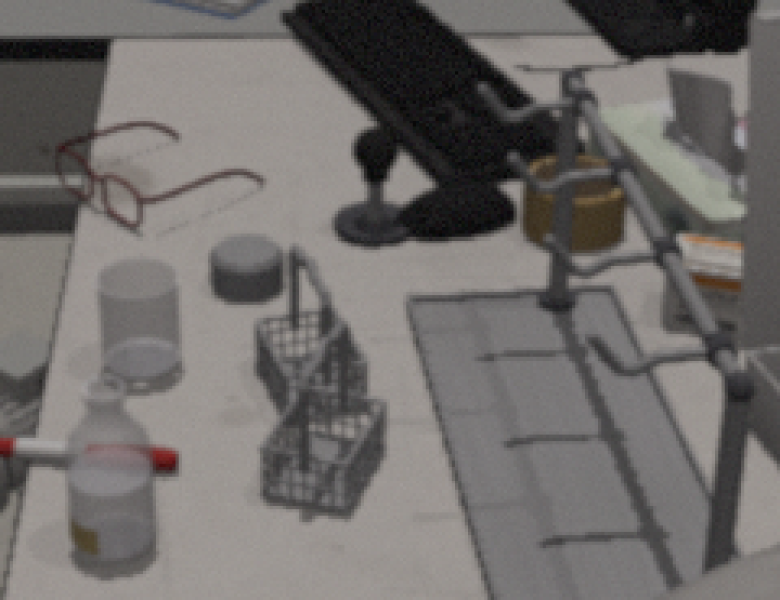

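Run:
```python
from h import *
c=robot.get_calibration('top');s=robot.get_calibration('side')
def A(u,v,z): return np.round(atz(c,175+u/3.333,145+v/3.333,'top',z),4)
def B(u,v,z): return np.round(atz(s,190+u/3.25,150+v/3.243,'side',z),4)
print('nadir',proj(c,[c['T'][0][3],c['T'][1][3],0],'top'))
l,r=A(253,78,.2),A(785,33,.2);print('rail',l,r,np.linalg.norm(r-l),(l+r)/2,np.degrees(np.arctan2(*(l-r)[[1,0]])))
for p in[(303,74),(446,64),(589,51),(733,38)]:print('hookroot',A(*p,.2))
for p in[(277,266),(785,222)]:print('tray',A(*p,.012))
for p in[(308,163),(453,152),(598,140),]:print('hooktip',A(*p,.214))
print('dish',A(223,407,.034),B(246,256,.034))
print('ball',A(107,274,.08),'foot',A(122,293,.01),B(372,222,.01),'ball side',B(376,153,.075))
print('bk',A(352,497,.076),B(138,270,.076),B(141,360,.0));print('bottle',A(613,502,.1),B(105,388,.122),B(112,560,0))
for p in[(352,357),(450,343)]:print('hA',A(*p,.1))
for p in[(350,335),(440,320)]:print('hA2',A(*p,.1))
for p in[(480,315),(580,350)]:print('hB',A(*p,.1))
# enlarged crops
t=cv2.imread('pics/top0.png');sd=cv2.imread('pics/side0.png')
a=cv2.resize(t[225:305,280:360],(400,400),interpolation=3)
a2=cv2.resize(t[235:290,440:495],(400,400),interpolation=3)
b=cv2.resize(sd[355:455,220:320],(400,400),interpolation=3)
t2=cv2.resize(t[225:305,280:360],(400,400))
cv2.imwrite('pics/c3.png',np.hstack([a,a2])); cv2.imwrite('pics/c4.png',b)
```

```text
nadir [334.4893682  314.98173338]
rail [0.6895 0.2221 0.2   ] [ 0.7254 -0.2037  0.2   ] 0.4273107183303503 [0.70745 0.0092  0.2    ] 94.81931729220256
hookroot [0.6927 0.182  0.2   ]
hookroot [0.7006 0.0674 0.2   ]
hookroot [ 0.711  -0.0471  0.2   ]
hookroot [ 0.7214 -0.1622  0.2   ]
tray [0.5663 0.2251 0.012 ]
tray [ 0.6057 -0.2258  0.012 ]
hooktip [0.6169 0.1751 0.214 ]
hooktip [0.6256 0.0608 0.214 ]
hooktip [ 0.635  -0.0534  0.214 ]
dish [0.439  0.2667 0.034 ] [0.4445 0.2483 0.034 ]
ball [0.5488 0.3614 0.08  ] foot [0.5424 0.3631 0.01  ] [0.55   0.3479 0.01  ] ball side [0.5528 0.349  0.075 ]
bk [0.3601 0.1496 0.076 ] [0.3668 0.1541 0.076 ] [0.3653 0.1491 0.    ]
bottle [ 0.3557 -0.0681  0.1   ] [ 0.3628 -0.0759  0.122 ] [ 0.361  -0.0935  0.    ]
hA [0.4756 0.1489 0.1   ]
hA [0.4874 0.0671 0.1   ]
hA2 [0.4941 0.1509 0.1   ]
hA2 [0.5068 0.0756 0.1   ]
hB [0.511  0.0421 0.1   ]
hB [ 0.4816 -0.0415  0.1   ]
```

View pics/c3.png

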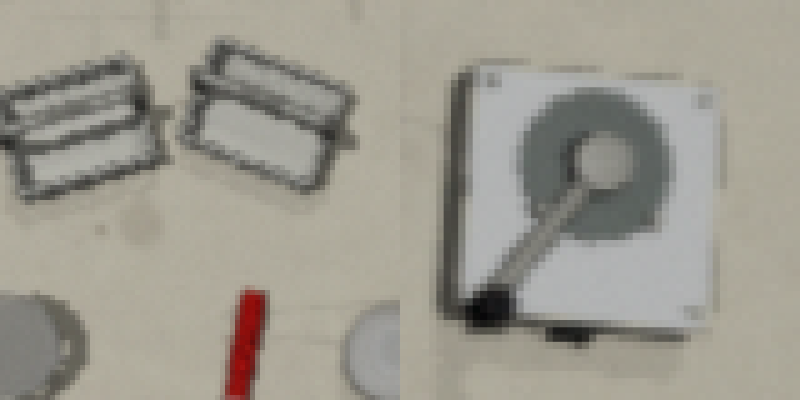

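```bash
cat >> h.py <<'E'
def go(x,y,z,yawdeg=None,start=None):
    """print the shift (tool axes, mm) and twist from here (or from start=(x,y,z,yaw)) to a target, tool down; twist first, then shift"""
    if start is None:
        o=robot.get_obs();p=o['tool_pos'];yw=np.degrees(o['ee_rot'][2])
    else: p,yw=np.array(start[:3]),start[3]
    if yawdeg is None: yawdeg=yw
    tw=-((yawdeg-yw+180)%360-180)
    def sh(a):
        t=np.radians(a);d=np.array([x,y,z])-p
        return np.round(1000*np.array([d[0]*np.cos(t)+d[1]*np.sin(t),d[0]*np.sin(t)-d[1]*np.cos(t),-d[2]]),1)
    print('twist',round(tw,1),'shift before twist',sh(yw),'shift after twist',sh(yawdeg),'yaw',round(yw,2))
E
python3 - <<'E'
from h import *
c=robot.get_calibration('top')
def P(u,v,z):return atz(c,u,v,'top',z)
pv=P(468.2,256.7,.07);po=P(452.4,276.3,.098);print('pivot',pv,'post',po,np.linalg.norm((po-pv)[:2]),np.degrees(np.arctan2(*(po-pv)[[1,0]])))
k=lambda u,v:P(280+u/5,225+v/5,.042)
for n,q in(('A',[(0,95),(125,58),(160,158),(22,198)]),('B',[(222,42),(352,95),(318,188),(185,140)])):
    w=[k(*a) for a in q];d=w[0]-w[1]+w[3]-w[2];print(n,np.mean(w,0),'y-axis deg',np.degrees(np.arctan2(d[1],d[0])),[np.linalg.norm(w[i]-w[i-1]) for i in range(4)])
w=robot.get_calibration('wrist');o=robot.get_obs()
T=np.eye(4);T[:3,:3]=R.from_euler('xyz',o['ee_rot']).as_matrix();T[:3,3]=o['tool_pos']
print('cam in tool',np.round(np.linalg.inv(T)@w['T'],3),w['vfov'],w['cx'],w['cy'])
x0=np.array([.70745,.0092]);t=np.radians(4.82);X=np.array([np.cos(t),np.sin(t)]);Y=np.array([-X[1],X[0]])
for i in range(4):print('seat',i,x0-.053*X+(-.1725+.115*i)*Y)
go(.42,.25,.18)
E
```

```text
pivot [ 0.46623344 -0.37736294  0.07      ] post [ 0.40919464 -0.32573811  0.098     ] 0.07693209771735902 137.8523051623365
A [0.48680313 0.11185178 0.042     ] y-axis deg 106.46313700212046 [np.float64(0.06118598590322256), np.float64(0.07537903583750273), np.float64(0.06165785374551981), np.float64(0.0826316171283107)]
B [0.49325839 0.00080041 0.042     ] y-axis deg 68.89522880749918 [np.float64(0.06085204023202149), np.float64(0.08119837122242941), np.float64(0.057314045139923615), np.float64(0.08138530754713633)]
cam in tool [[-0.    -0.971 -0.239  0.07 ]
 [ 1.    -0.    -0.001 -0.001]
 [ 0.001 -0.239  0.971 -0.165]
 [ 0.     0.     0.     1.   ]] 65.70646984690485 314.56855850257136 238.4894433557504
seat 0 [ 0.66913186 -0.16714333]
seat 1 [ 0.65946891 -0.05255002]
seat 2 [0.64980595 0.0620433 ]
seat 3 [0.640143   0.17663661]
twist -0.0 shift before twist [-296.7 -161.1   38.4] shift after twist [-296.7 -161.1   38.4] yaw 158.13
```

Run:
```python
from h import *
go(.439,.267,.15)
```

```text
twist -0.0 shift before twist [-308.  -138.2   68.4] shift after twist [-308.  -138.2   68.4] yaw 158.13
```

carry_out --increments '[[0,[-38,-17,0],0],[0,[-45,-20,0],0],[0,[-45,-20,12],0],[0,[-45,-20,14],0],[0,[-45,-20,14],0],[0,[-45,-20,14],0],[0,[-45,-21,14],0],[0,[0,0,0],0]]'

```text
time: 0.9
tool_pos: [0.4373, 0.2667, 0.15]
ee_rot: [-3.136, -0.002, 2.752]
wrist_force: [-0.6, 0.7, 0.6]
width: 0.0945
finger_force: 0.0
```

Run:
```python
from h import *
o=robot.get_obs();print(o['tool_pos'],o['ee_rot'],o['time'])
c=robot.get_calibration('wrist');cv2.imwrite('pics/w1.png',robot.snapshot('wrist'))
for p in [(.439,.267,.034),(.548,.361,.095)]:print(proj(c,p,'wrist'))
```

```text
[0.43725852 0.26666528 0.14996206] [-3.13625745e+00 -1.66636730e-03  2.75213008e+00] 0.9
[317.66151216 241.22907086]
[491.01099318 346.80791082]
```

View pics/w1.png

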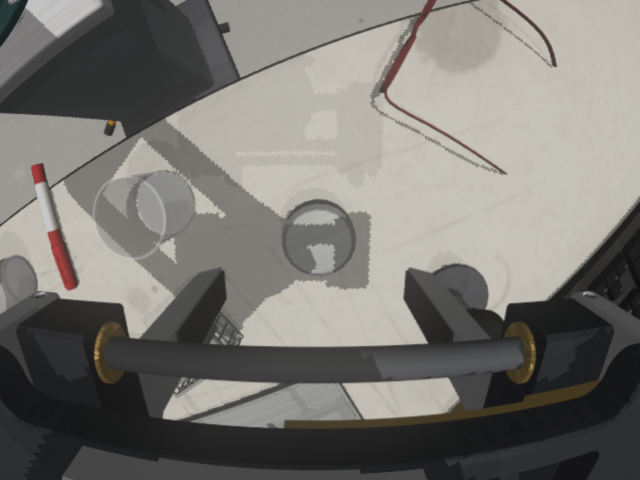

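Run:
```python
from h import *
c=robot.get_calibration('wrist')
d=atz(c,319,236.5,'wrist',.034);print('dish',d,[np.linalg.norm(atz(c,*p,'wrist',.034)-d) for p in((283,237),(355,236),(319,200),(319,273))])
print('foot',atz(c,460,291,'wrist',.01))
go(d[0],d[1],.02)
```

```text
dish [0.43486453 0.27199971 0.034     ] [np.float64(0.028219796197582782), np.float64(0.028245464879384025), np.float64(0.02874723247642683), np.float64(0.030124866758497636)]
foot [0.53838835 0.37267511 0.01      ]
twist -0.0 shift before twist [  2.2   2.3 131.1] shift after twist [  2.2   2.3 131.1] yaw 157.81
```

carry_out --increments '[[0,[3,2,40],0],[0,[0,0,40],0],[0,[0,0,30],0],[0,[0,0,20],0],[0,[0,0,0],0],[140,[0,0,0],0],[255,[0,0,0],0],[255,[0,0,0],0]]'

```text
time: 1.75
tool_pos: [0.4345, 0.2755, 0.025]
ee_rot: [3.139, 0.002, 2.76]
wrist_force: [0.2, 0.5, 0.6]
width: 0.0734
finger_force: 0.0
```

carry_out --increments '[[255,[0,0,0],0],[255,[0,0,0],0],[255,[0,0,0],0]]'

```text
time: 2.05
tool_pos: [0.4338, 0.2748, 0.0239]
ee_rot: [3.141, 0.001, 2.76]
wrist_force: [0.0, 0.0, 3.1]
width: 0.0564
finger_force: 30.0
```

Run:
```python
from h import *
cv2.imwrite('pics/w2.png',robot.snapshot('wrist')[120:420,120:520])
c=robot.get_calibration('wrist');print(proj(c,(.4349,.272,.034),'wrist')-[120,120], proj(c,list(robot.get_obs()['tool_pos'][:2])+[.034],'wrist')-[120,120])
```

```text
[191.47657803 189.77737884] [196.17414357 185.76302189]
```

View pics/w2.png

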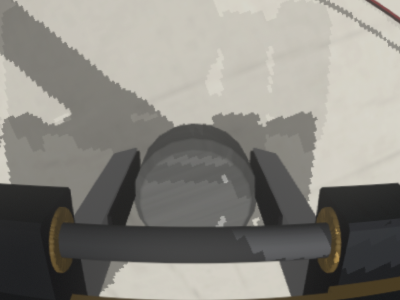

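carry_out --increments '[[255,[0,0,-20],0],[255,[0,0,-30],0],[255,[0,0,-30],8.5],[255,[0,0,-30],8.5],[255,[0,0,-20],8.5],[255,[0,0,0],8.5],[255,[0,0,0],8.5],[255,[0,0,0],8.5]]'

```text
time: 2.9
tool_pos: [0.4333, 0.2746, 0.1529]
ee_rot: [-3.142, -0.0, 1.863]
wrist_force: [0.2, 1.4, -0.5]
width: 0.0566
finger_force: 29.9
```

Run:
```python
from h import *
go(.545,.262,.16,90)
```

```text
twist 16.8 shift before twist [-44.3 103.3  -7.1] shift after twist [-12.6 111.7  -7.1] yaw 106.76
```

carry_out --increments '[[255,[0,0,-7],8.5],[255,[0,0,0],8.3],[255,[-3,28,0],0],[255,[-3,28,0],0],[255,[-3,28,0],0],[255,[-3,28,0],0],[255,[0,0,0],0],[255,[0,0,0],0]]'

```text
time: 3.7
tool_pos: [0.5452, 0.263, 0.159]
ee_rot: [-3.139, 0.0, 1.576]
wrist_force: [0.4, -0.6, -0.2]
width: 0.0566
finger_force: 29.9
```

Run:
```python
from h import *
o=robot.get_obs();print(o['tool_pos'],o['ee_rot'],o['width'])
c=robot.get_calibration('wrist');cv2.imwrite('pics/w3.png',robot.snapshot('wrist'));print(proj(c,(.545,.362,.095),'wrist'))
```

```text
[0.54517773 0.26304135 0.15904417] [-3.13939711e+00  2.06986241e-04  1.57577135e+00] 0.05661461642761846
[316.98267932  99.83112124]
```

View pics/w3.png

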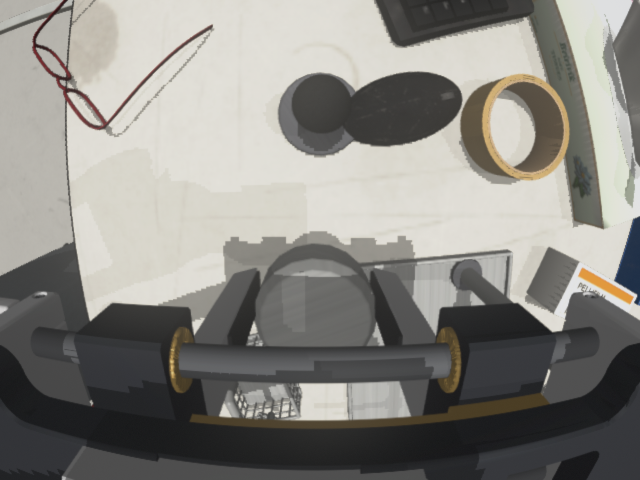

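Run:
```python
from h import *
o=robot.get_obs()
c=robot.get_calibration('wrist')
b=atz(c,322,102.5,'wrist',.075);f=atz(c,319,113,'wrist',.01)
print('ball',b,np.linalg.norm(atz(c,352,102,'wrist',.075)-b),'foot',f,np.linalg.norm(atz(c,359,113,'wrist',.01)-f))
d=atz(c,316,303,'wrist',.169);print('dish',d,[np.linalg.norm(atz(c,*p,'wrist',.169)-d) for p in ((257,303),(375,303),(316,352),(316,253))])
m=b*.5+f*.5
go(*(m[:2]-(d-o['tool_pos'])[:2]),.14)
```

```text
ball [0.54791046 0.36313813 0.075     ] 0.01995886225338036 foot [0.54659055 0.36223557 0.01      ] 0.03356529344234878
dish [0.54432122 0.26321853 0.169     ] [np.float64(0.027130646283491076), np.float64(0.027151225860069884), np.float64(0.02621262854720617), np.float64(0.023770889012146204)]
twist -0.0 shift before twist [99.5  3.5 19.4] shift after twist [99.5  3.5 19.4] yaw 90.32
```

carry_out --increments '[[255,[30,1,0],0],[255,[30,1,0],0],[255,[30,1,0],0],[255,[10,0,0],0],[255,[0,0,20],0],[255,[0,0,20],0],[255,[0,0,20],0],[255,[0,0,0],0]]'

```text
time: 4.55
tool_pos: [0.5467, 0.3648, 0.0974]
ee_rot: [-3.14, -0.003, 1.577]
wrist_force: [0.9, 6.3, -3.2]
width: 0.0569
finger_force: 29.9
```

Run:
```python
from h import *
go(.5467,.3625,.0895)
```

```text
twist -0.0 shift before twist [-2.3  0.   7.9] shift after twist [-2.3  0.   7.9] yaw 90.38
```

carry_out --increments '[[255,[0,0,3],0],[255,[0,0,3],0],[255,[0,0,0],0],[255,[0,0,0],0]]'

```text
time: 4.95
tool_pos: [0.5481, 0.3645, 0.0952]
ee_rot: [3.14, -0.003, 1.577]
wrist_force: [0.7, 5.1, 1.2]
width: 0.0569
finger_force: 30.0
```

Run:
```python
from h import *
cv2.imwrite('pics/s1.png',cv2.resize(robot.snapshot('side')[130:280,250:420],(680,600),interpolation=3))
o=robot.get_obs();print(o['tool_pos'],o['wrist_force'],o['wrist_torque'])
```

```text
[0.54812224 0.36447657 0.09520842] [0.11286848 4.99796836 0.87515595] [ 1.08865877 -0.03272731  0.03558139]
```

View pics/s1.png

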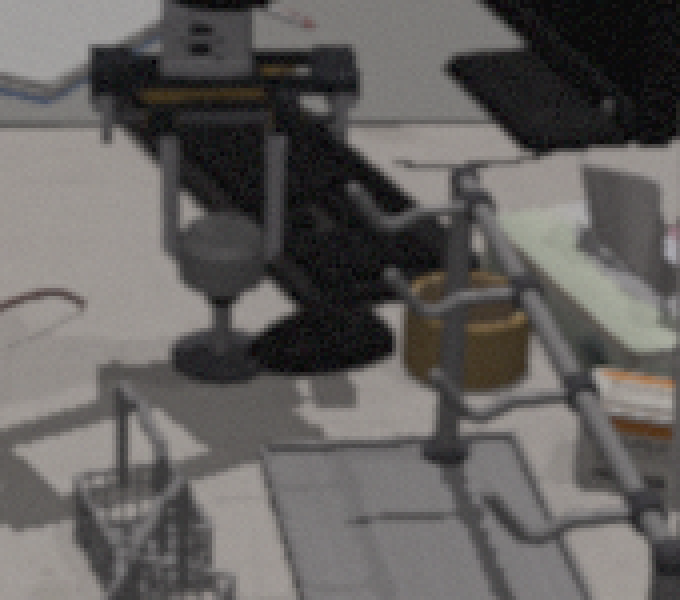

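carry_out --increments '[[255,[0,0,-15],0],[255,[0,0,-15],0],[255,[0,0,-15],0],[255,[0,0,-5],0],[255,[0,0,0],0],[255,[0,0,0],0]]'

```text
time: 5.6
tool_pos: [0.5477, 0.3629, 0.1438]
ee_rot: [-3.141, 0.001, 1.576]
wrist_force: [-0.3, 0.3, -0.3]
width: 0.0577
finger_force: 3.0
```

Run:
```python
from h import *
o=robot.get_obs();print(o['tool_pos'],o['wrist_force'],o['wrist_torque'])
a=cv2.resize(robot.snapshot('side')[110:260,250:350],(400,600),interpolation=3)
b=cv2.resize(robot.snapshot('wrist')[60:400,200:427],(400,600),interpolation=3)
cv2.imwrite('pics/s2.png',np.hstack([a,b]))
```

```text
[0.54774865 0.3629276  0.14384066] [-0.31551815  0.32489922 -0.32572965] [-0.06866737  0.01471255  0.00419733]
```

View pics/s2.png

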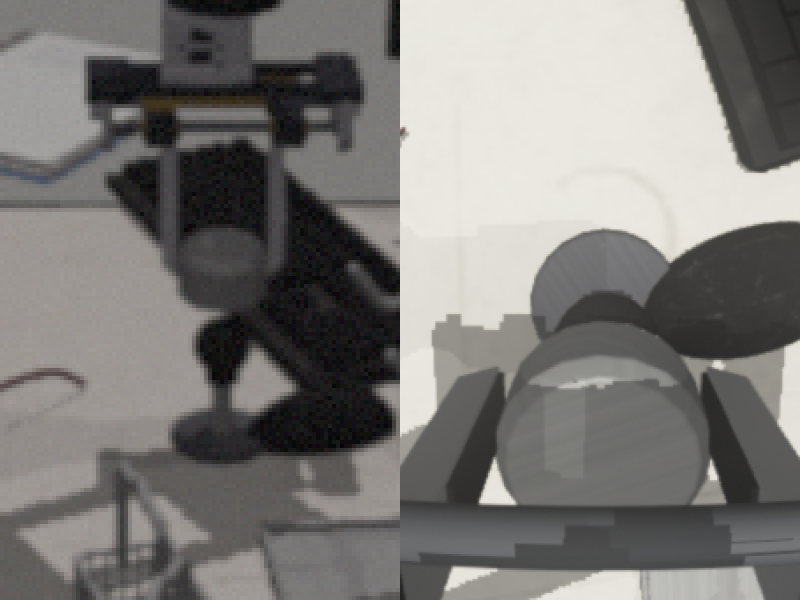

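carry_out --increments '[[255,[0,0,0],0],[255,[-23,-28,0],0],[255,[-23,-28,0],0],[255,[-23,-28,0],0],[255,[-22,-29,0],0],[255,[0,0,0],0],[255,[0,0,0],0]]'

```text
time: 6.4
tool_pos: [0.4353, 0.2716, 0.1441]
ee_rot: [3.141, -0.001, 1.576]
wrist_force: [1.1, -0.7, -0.5]
width: 0.0565
finger_force: 29.9
```

carry_out --increments '[[255,[0,0,35],0],[255,[0,0,35],0],[255,[0,0,25],0],[255,[0,0,10],0],[255,[0,0,5],0],[255,[0,0,5],0],[255,[0,0,0],0],[255,[0,0,0],0]]'

```text
time: 7.2
tool_pos: [0.4364, 0.2722, 0.0303]
ee_rot: [3.139, -0.001, 1.577]
wrist_force: [0.6, -0.1, -1.3]
width: 0.0566
finger_force: 29.9
```

carry_out --increments '[[255,[0,0,3],0],[255,[0,0,3],0],[255,[0,0,2],0],[255,[0,0,2],0],[255,[0,0,0],0],[255,[0,0,0],0]]'

```text
time: 7.8
tool_pos: [0.4364, 0.2727, 0.0238]
ee_rot: [3.139, -0.002, 1.577]
wrist_force: [-5.8, -2.3, 19.0]
width: 0.0568
finger_force: 30.4
```

carry_out --increments '[[120,[0,0,0],0],[60,[0,0,0],0],[0,[0,0,0],0],[0,[0,0,0],0],[0,[0,0,-30],0],[0,[0,0,-40],0],[0,[0,0,-40],0],[0,[0,0,0],0]]'

```text
time: 8.6
tool_pos: [0.4389, 0.2733, 0.1354]
ee_rot: [3.131, -0.005, 1.576]
wrist_force: [1.0, 0.8, 0.3]
width: 0.0939
finger_force: 0.0
```

```bash
cat >> h.py <<'E'
def circ(img,c,p,z,rad):
    "refine a bright/dark circle near projected p: fit ellipse to edges"
    pass
E
python3 - <<'E'
from h import *
o=robot.get_obs();print(o['tool_pos'],o['ee_rot'])
c=robot.get_calibration('wrist');im=robot.snapshot('wrist');np.save('c.npy',c['T'])
p=proj(c,(.435,.272,.034),'wrist');print(p,'tcp',proj(c,[*o['tool_pos'][:2],.034],'wrist'))
x0,y0=int(p[0])-75,int(p[1])-60;print(x0,y0)
cv2.imwrite('pics/w4.png',cv2.resize(im[y0:y0+120,x0:x0+150],(600,480),interpolation=3))
E
```

```text
[0.43886348 0.27325318 0.13535167] [ 3.13068262 -0.00516691  1.57638715]
[309.28235199 244.61651853] tcp [314.49662355 242.99273   ]
234 184
```

View pics/w4.png

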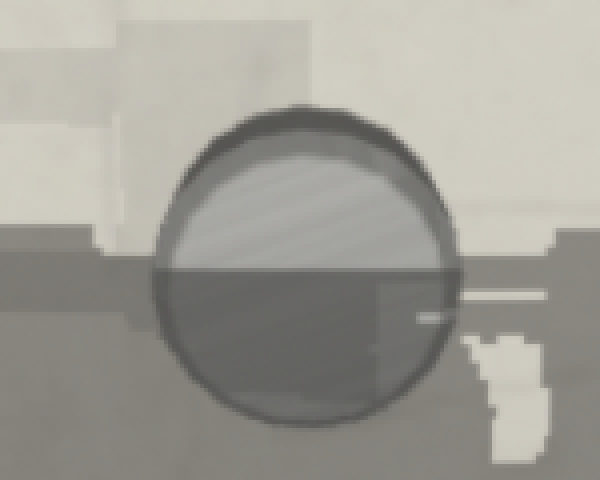

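Run:
```python
from h import *
c=robot.get_calibration('wrist');o=robot.get_obs();print(o['tool_pos'])
f=lambda x,y:(234+x/4,184+y/4)
d=atz(c,*f(307,277),'wrist',.032);print(d,[np.linalg.norm(atz(c,*f(*p),'wrist',.032)-d) for p in((152,272),(462,272),(307,128),(307,427))])
go(d[0],d[1],.022,90)
```

```text
[0.43732152 0.27251054 0.13212565]
[0.43407468 0.26466933 0.032     ] [np.float64(0.02891063153593807), np.float64(0.028889328856468173), np.float64(0.02809618992225794), np.float64(0.029967067847934372)]
twist 0.3 shift before twist [ -7.8  -3.3 110.1] shift after twist [ -7.8  -3.2 110.1] yaw 90.32
```

carry_out --increments '[[0,[-8,-3,0],0],[0,[0,0,40],0],[0,[0,0,40],0],[0,[0,0,20],0],[0,[0,0,10],0],[0,[0,0,0],0],[255,[0,0,0],0],[255,[0,0,0],0]]'

```text
time: 9.45
tool_pos: [0.4326, 0.2636, 0.0192]
ee_rot: [3.141, -0.0, 1.576]
wrist_force: [-1.1, -0.5, 0.5]
width: 0.0817
finger_force: 0.0
```

carry_out --increments '[[255,[0,0,0],0],[255,[0,0,0],0],[255,[0,0,0],0],[255,[0,0,0],0]]'

```text
time: 9.85
tool_pos: [0.4328, 0.2637, 0.0194]
ee_rot: [3.141, -0.0, 1.576]
wrist_force: [-0.6, -0.3, 0.6]
width: 0.057
finger_force: 29.9
```

carry_out --increments '[[255,[0,0,-20],0],[255,[0,0,-35],0],[255,[0,0,-35],0],[255,[0,0,-30],0],[255,[0,0,0],0]]'

```text
time: 10.35
tool_pos: [0.4352, 0.265, 0.1444]
ee_rot: [3.132, -0.004, 1.577]
wrist_force: [0.8, 0.6, 0.0]
width: 0.0569
finger_force: 29.9
```

carry_out --increments '[[255,[25,29,0],0],[255,[25,29,0],0],[255,[25,29,0],0],[255,[24,28,0],0],[255,[0,0,0],0],[255,[0,0,0],0],[255,[0,0,0],0]]'

```text
time: 11.05
tool_pos: [0.5458, 0.3625, 0.1381]
ee_rot: [-3.14, 0.001, 1.576]
wrist_force: [-0.0, -0.6, -0.8]
width: 0.0575
finger_force: 29.9
```

Run:
```python
from h import *
go(.5475,.363,.086)
```

```text
twist -0.0 shift before twist [ 0.5  1.7 52.1] shift after twist [ 0.5  1.7 52.1] yaw 90.32
```

carry_out --increments '[[255,[1,2,15],0],[255,[0,0,15],0],[255,[0,0,12],0],[255,[0,0,6],0],[255,[0,0,0],0],[255,[0,0,0],0]]'

```text
time: 11.65
tool_pos: [0.5489, 0.3643, 0.0911]
ee_rot: [3.141, -0.0, 1.576]
wrist_force: [0.1, -0.5, -1.4]
width: 0.0574
finger_force: 29.9
```

carry_out --increments '[[255,[-1,-1,2],0],[255,[0,0,2],0],[255,[0,0,1],0],[255,[0,0,1],0],[255,[0,0,0],0],[255,[0,0,0],0]]'

```text
time: 12.25
tool_pos: [0.5479, 0.3633, 0.0851]
ee_rot: [3.142, -0.0, 1.576]
wrist_force: [0.2, 0.4, -0.7]
width: 0.057
finger_force: 29.9
```

carry_out --increments '[[255,[0,0,1],0],[255,[0,0,1],0],[255,[0,0,0],0],[255,[0,0,0],0]]'

```text
time: 12.65
tool_pos: [0.5481, 0.3635, 0.0841]
ee_rot: [3.141, -0.001, 1.577]
wrist_force: [-0.9, -0.6, 4.8]
width: 0.0572
finger_force: 30.0
```

carry_out --increments '[[255,[0,0,-1],0],[90,[0,0,0],0],[60,[0,0,0],0],[30,[0,0,0],0],[0,[0,0,0],0],[0,[0,0,0],0],[0,[0,0,0],0],[0,[0,0,0],0]]'

```text
time: 13.45
tool_pos: [0.5479, 0.3633, 0.0841]
ee_rot: [3.142, -0.0, 1.576]
wrist_force: [-0.5, 0.3, -0.3]
width: 0.0937
finger_force: 0.0
```

carry_out --increments '[[0,[0,0,-10],0],[0,[0,0,-20],0],[0,[0,0,-30],0],[0,[0,0,-40],0],[0,[0,0,-40],0],[0,[0,0,-40],0],[0,[0,0,-20],0],[0,[0,0,0],0]]'

```text
time: 14.25
tool_pos: [0.5491, 0.364, 0.2904]
ee_rot: [3.132, -0.005, 1.577]
wrist_force: [-0.4, 0.4, -0.1]
width: 0.0939
finger_force: 0.0
```

Run:
```python
from h import *
im=robot.snapshot('side');t=robot.snapshot('top')
a=cv2.resize(im[150:300,250:350],(400,600),interpolation=3)
b=cv2.resize(t[225:285,280:360],(400,300),interpolation=3);e=cv2.resize(t[200:260,170:250],(400,300),interpolation=3)
cv2.imwrite('pics/s3.png',np.hstack([a,np.vstack([b,e])]))
o=robot.get_obs();print(o['tool_pos'],o['ee_rot'])
```

```text
[0.54785484 0.36326969 0.28415644] [ 3.14105549e+00 -2.88423955e-04  1.57650680e+00]
```

View pics/s3.png

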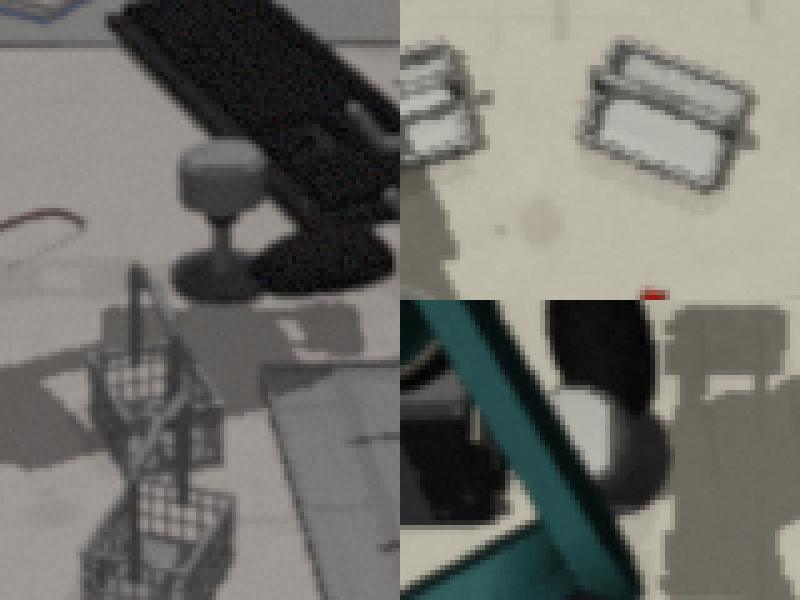

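carry_out --increments '[[0,[-45,-7,5],0],[0,[-48,-8,5],0],[0,[-48,-8,5],0],[0,[-48,-7,5],0],[0,[-48,-7,5],0],[0,[-48,-7,5],0],[0,[-48,-7,4],0],[0,[-48,-7,0],0]]'

```text
time: 15.15
tool_pos: [0.4899, -0.0195, 0.2464]
ee_rot: [-3.136, -0.001, 1.577]
wrist_force: [0.9, 0.1, 0.3]
width: 0.0939
finger_force: 0.0
```

carry_out --increments '[[90,[0,0,0],0],[90,[0,0,0],0],[90,[0,0,0],0]]'

```text
time: 15.45
tool_pos: [0.4917, -0.017, 0.2487]
ee_rot: [-3.139, -0.001, 1.578]
wrist_force: [0.6, -0.6, -0.0]
width: 0.0733
finger_force: 0.0
```

Run:
```python
from h import *
o=robot.get_obs();print(o['tool_pos'],o['ee_rot'],o['width'])
c=robot.get_calibration('wrist');im=robot.snapshot('wrist')
import pickle;pickle.dump((c,im),open('w5.pkl','wb'))
for p in((.487,.16,.1),(.493,0,.1)):print(proj(c,p,'wrist'))
cv2.imwrite('pics/w5.png',cv2.resize(im[0:300,120:520],(800,600),interpolation=3))
```

```text
[ 0.49167047 -0.01695981  0.24870327] [-3.13929445e+00 -1.14075396e-03  1.57759484e+00] 0.07327429030967098
[312.05598317  25.48314599]
[317.88469959 209.49215362]
```

View pics/w5.png

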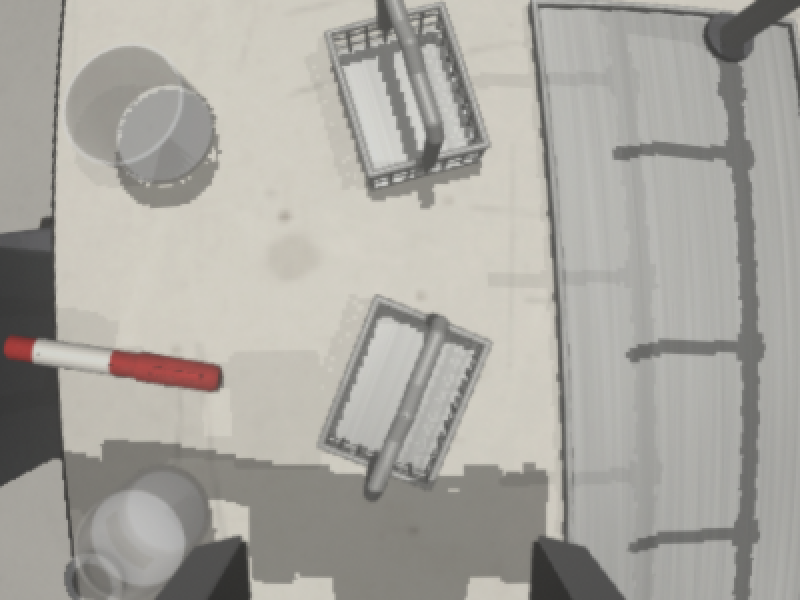

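Run:
```python
from h import *
import pickle;c,im=pickle.load(open('w5.pkl','rb'))
P=lambda x,y,z:atz(c,120+x/2,y/2,'wrist',z)
ang=lambda d:np.degrees(np.arctan2(d[1],d[0]))
a,b=P(437,325,.1),P(375,486,.1);print('B handle',a,b,np.linalg.norm(a-b),'mid',(a+b)/2,'yaw',ang(a-b)-90,'crimp',P(407,401,.107))
q=[P(*p,.042) for p in((377,297),(489,343),(432,485),(320,445))];print('B rim mid',np.mean(q,0))
q=[P(*p,.042) for p in((327,35),(441,5),(486,147),(370,187))];print('A rim mid',np.mean(q,0),'yaw',ang(q[0]-q[3]+q[1]-q[2])-90,[np.linalg.norm(q[i]-q[i-1]) for i in range(4)])
e=P(435,130,.1);print('A handle end',e); t=np.radians(ang(q[0]-q[3]+q[1]-q[2]));print('A mid from end',e[:2]+.042*np.array([np.cos(t),np.sin(t)]))
```

```text
B handle [0.51002738 0.04037103 0.1       ] [ 0.48418236 -0.02966631  0.1       ] 0.07465382730031332 mid [0.49710487 0.00535236 0.1       ] yaw -20.25495471435967 crimp [0.49756144 0.00878638 0.107     ]
B rim mid [0.49772769 0.00368244 0.042     ]
A rim mid [0.49743684 0.15836017 0.042     ] yaw 15.689044603746467 [np.float64(0.08489256602296072), np.float64(0.060145967729279534), np.float64(0.08064449919991955), np.float64(0.06151427418295332)]
A handle end [0.50855757 0.12411418 0.1       ]
A mid from end [0.49720008 0.16454941]
```

Run:
```python
from h import *
go(.4895,-.0166,.095,69.7)
```

```text
twist 20.7 shift before twist [  0.   -2.4 154.1] shift after twist [ -0.8  -2.2 154.1] yaw 90.44
```

carry_out --increments '[[90,[0,-2,20],7],[90,[0,0,25],7],[90,[0,0,25],6.7],[90,[0,0,30],0],[90,[0,0,25],0],[90,[0,0,20],0],[90,[0,0,9],0],[90,[0,0,0],0]]'

```text
time: 16.3
tool_pos: [0.4891, -0.0167, 0.0945]
ee_rot: [-3.138, 0.0, 1.217]
wrist_force: [-0.1, 0.1, -0.4]
width: 0.0609
finger_force: 0.0
```

carry_out --increments '[[255,[0,0,0],0],[255,[0,0,0],0],[255,[0,0,0],0],[255,[0,0,0],0],[255,[0,0,0],0],[255,[0,0,0],0],[255,[0,0,0],0]]'

```text
time: 17.0
tool_pos: [0.49, -0.0181, 0.0961]
ee_rot: [-3.142, -0.0, 1.215]
wrist_force: [-0.9, 0.3, 0.6]
width: 0.0086
finger_force: 0.3
```

carry_out --increments '[[255,[0,0,0],0],[255,[0,0,-15],0],[255,[0,0,-30],0],[255,[0,0,-30],0],[255,[0,0,-30],-8.5],[255,[0,0,-23],-8.5],[255,[0,0,0],-8],[255,[0,0,0],0]]'

```text
time: 17.8
tool_pos: [0.4903, -0.0181, 0.2246]
ee_rot: [3.14, 0.0, 1.651]
wrist_force: [-0.7, -0.5, -1.5]
width: 0.0069
finger_force: 30.0
```

Run:
```python
from h import *
o=robot.get_obs();print(o['tool_pos'],o['width'],o['finger_force'],o['wrist_force'],o['wrist_torque'])
go(.587,-.083,.224,94.8); go(.6615,-.0765,.224,94.8,(.587,-.083,.224,94.8))
```

```text
[ 0.49027774 -0.01810042  0.22463687] 0.006940279776549178 29.992716014385223 [-0.70664806 -0.53597199 -1.49293488] [-0.05814544  0.02968233  0.03914099]
twist -0.2 shift before twist [-72.5  91.2   0.6] shift after twist [-72.8  91.    0.6] yaw 94.61
twist -0.0 shift before twist [ 0.2 74.8 -0. ] shift after twist [ 0.2 74.8 -0. ] yaw 94.8
```

carry_out --increments '[[255,[-18,23,0],0],[255,[-18,23,0],0],[255,[-18,23,0],0],[255,[-18,22,0],0],[255,[0,0,0],0],[255,[0,0,0],0]]'

```text
time: 18.4
tool_pos: [0.586, -0.0825, 0.222]
ee_rot: [-3.138, -0.002, 1.649]
wrist_force: [0.4, -0.3, -1.7]
width: 0.0068
finger_force: 30.0
```

carry_out --increments '[[255,[0,15,0],0],[255,[0,15,0],0],[255,[0,15,0],0],[255,[0,15,0],0],[255,[0,15,0],0],[255,[0,0,0],0],[255,[0,0,0],0]]'

```text
time: 19.1
tool_pos: [0.6604, -0.0757, 0.2237]
ee_rot: [-3.14, -0.0, 1.652]
wrist_force: [0.1, -0.3, -1.1]
width: 0.0071
finger_force: 30.0
```

Run:
```python
from h import *
o=robot.get_obs();print(o['tool_pos'],o['width'],o['finger_force'],o['wrist_force'])
go(.6615,-.0765,.189)
```

```text
[ 0.66036191 -0.07574561  0.22371283] 0.007128058458753395 29.998246729373932 [ 0.09740497 -0.25924479 -1.05159603]
twist -0.0 shift before twist [-0.8  1.1 34.7] shift after twist [-0.8  1.1 34.7] yaw 94.63
```

Descend toward contact.

carry_out --increments '[[255,[0,1,8],0],[255,[0,0,8],0],[255,[0,0,7],0],[255,[0,0,5],0],[255,[0,0,3],0],[255,[0,0,0],0],[255,[0,0,0],0]]'

```text
time: 19.8
tool_pos: [0.6624, -0.0764, 0.1932]
ee_rot: [3.141, 0.0, 1.651]
wrist_force: [-0.7, -0.1, -1.1]
width: 0.007
finger_force: 30.0
```

carry_out --increments '[[255,[0,0,1],0],[255,[0,0,1],0],[255,[0,0,0],0],[255,[0,0,0],0]]'

```text
time: 20.2
tool_pos: [0.6623, -0.0763, 0.1911]
ee_rot: [3.141, -0.0, 1.652]
wrist_force: [0.3, 0.8, -1.5]
width: 0.0069
finger_force: 30.0
```

carry_out --increments '[[255,[0,0,1],0],[255,[0,0,1],0],[255,[0,0,1],0],[255,[0,0,0],0],[255,[0,0,0],0]]'

```text
time: 20.7
tool_pos: [0.6625, -0.0763, 0.1888]
ee_rot: [3.14, 0.0, 1.652]
wrist_force: [0.4, -0.1, 1.9]
width: 0.0067
finger_force: 30.0
```

carry_out --increments '[[220,[0,0,0],0],[160,[0,0,0],0],[160,[0,0,0],0],[160,[0,0,0],0],[160,[0,0,0],0]]'

```text
time: 21.2
tool_pos: [0.6622, -0.0764, 0.1878]
ee_rot: [-3.141, -0.0, 1.652]
wrist_force: [0.0, 0.2, 0.4]
width: 0.0347
finger_force: 0.0
```

carry_out --increments '[[160,[0,0,-8],0],[160,[0,0,-15],0],[160,[0,0,-25],0],[160,[0,0,-30],0],[160,[0,0,-5],0],[160,[0,0,0],0],[160,[0,0,0],0]]'

```text
time: 21.9
tool_pos: [0.662, -0.0763, 0.2699]
ee_rot: [-3.14, -0.001, 1.652]
wrist_force: [0.1, 0.1, 0.7]
width: 0.035
finger_force: 0.0
```

Run:
```python
from h import *
o=robot.get_obs();print(o['tool_pos'],o['width'],o['wrist_force'])
# A: grip on its -y half (23 mm)
t=np.radians(15.7);g=np.array([.497,.160])-.023*np.array([-np.sin(t),np.cos(t)]);print(g)
go(*g,.27,105.7)
```

```text
[ 0.66200784 -0.0762835   0.26991121] 0.03502412104859682 [0.09585005 0.11749373 0.69680812]
[0.50322381 0.13785809]
twist -11.1 shift before twist [ 2.262e+02 -1.410e+02 -1.000e-01] shift after twist [ 2.491e+02 -9.490e+01 -1.000e-01] yaw 94.63
```

carry_out --increments '[[90,[0,0,0],-5.5],[90,[0,0,0],-5.6],[90,[42,-16,0],0],[90,[42,-16,0],0],[90,[42,-16,0],0],[90,[42,-16,0],0],[90,[42,-16,0],0],[90,[39,-15,0],0]]'

```text
time: 22.7
tool_pos: [0.5011, 0.1388, 0.2688]
ee_rot: [-3.138, -0.001, 1.845]
wrist_force: [-1.0, 1.4, -0.3]
width: 0.0608
finger_force: 0.0
```

carry_out --increments '[[90,[0,0,0],0],[90,[0,0,30],0],[90,[0,0,35],0],[90,[0,0,35],0],[90,[0,0,35],0],[90,[0,0,25],0],[90,[0,0,14],0],[90,[0,0,0],0]]'

```text
time: 23.5
tool_pos: [0.5014, 0.1367, 0.0936]
ee_rot: [-3.135, -0.001, 1.845]
wrist_force: [1.1, 0.0, -0.9]
width: 0.0611
finger_force: 0.0
```

carry_out --increments '[[255,[0,0,0],0],[255,[0,0,0],0],[255,[0,0,0],0],[255,[0,0,0],0],[255,[0,0,0],0],[255,[0,0,0],0],[255,[0,0,0],0],[255,[0,0,0],0]]'

```text
time: 24.3
tool_pos: [0.5036, 0.1375, 0.0972]
ee_rot: [3.141, 0.0, 1.845]
wrist_force: [1.2, 0.4, 0.8]
width: 0.007
finger_force: 30.0
```

carry_out --increments '[[255,[0,0,-15],0],[255,[0,0,-30],0],[255,[0,0,-30],0],[255,[0,0,-30],5.5],[255,[0,0,-22],5.5],[255,[0,0,0],0],[255,[0,0,0],0]]'

```text
time: 25.0
tool_pos: [0.5031, 0.1375, 0.2233]
ee_rot: [-3.141, 0.0, 1.655]
wrist_force: [-0.0, 0.4, -1.1]
width: 0.0069
finger_force: 30.0
```

Run:
```python
from h import *
o=robot.get_obs();print(o['tool_pos'],o['width'],o['finger_force'],o['wrist_force'])
go(.5574,.1456,.224,94.8)
```

```text
[0.50313849 0.1375359  0.22326307] 0.006899659683323333 29.9962118268013 [-0.00413198  0.36843952 -1.14498993]
twist 0.0 shift before twist [ 3.5 54.7 -0.7] shift after twist [ 3.5 54.7 -0.7] yaw 94.84
```

carry_out --increments '[[255,[4,18,-1],0],[255,[0,18,0],0],[255,[0,18,0],0],[255,[0,0,0],0],[255,[0,17,0],0],[255,[0,17,0],0],[255,[0,17,0],0],[255,[0,17,0],0]]'

```text
time: 25.8
tool_pos: [0.6237, 0.1516, 0.223]
ee_rot: [-3.137, 0.0, 1.655]
wrist_force: [0.4, -0.2, -0.2]
width: 0.0068
finger_force: 30.0
```

carry_out --increments '[[255,[0,17,0],0],[255,[0,0,0],0],[255,[0,0,0],0]]'

```text
time: 26.1
tool_pos: [0.6403, 0.1529, 0.2233]
ee_rot: [-3.138, 0.0, 1.654]
wrist_force: [-0.3, 0.0, -2.1]
width: 0.0072
finger_force: 30.0
```

Run:
```python
from h import *
o=robot.get_obs();print(o['tool_pos'],o['width'],o['finger_force'],o['wrist_force'])
go(.6421,.1527,.19,94.8)
```

```text
[0.64029534 0.15291295 0.22327428] 0.007161939993214183 29.995058476924896 [-0.27066661  0.00646595 -2.10206996]
twist -0.0 shift before twist [-0.4  1.8 33.3] shift after twist [-0.4  1.8 33.3] yaw 94.76
```

carry_out --increments '[[255,[0,1,8],0],[255,[0,0,8],0],[255,[0,0,7],0],[255,[0,0,5],0],[255,[0,0,3],0],[255,[0,0,1],0],[255,[0,0,0],0],[255,[0,0,0],0]]'

```text
time: 26.9
tool_pos: [0.6428, 0.1531, 0.1935]
ee_rot: [3.141, -0.0, 1.653]
wrist_force: [0.1, 0.5, -1.8]
width: 0.0073
finger_force: 30.0
```

carry_out --increments '[[255,[0,0,1],0],[255,[0,0,1],0],[255,[0,0,0],0],[255,[0,0,0],0]]'

```text
time: 27.3
tool_pos: [0.6426, 0.1531, 0.1911]
ee_rot: [3.142, -0.0, 1.653]
wrist_force: [-0.6, 0.5, -1.5]
width: 0.0068
finger_force: 30.0
```

carry_out --increments '[[255,[0,0,1],0],[255,[0,0,1],0],[255,[0,0,1],0],[255,[0,0,0],0],[255,[0,0,0],0]]'

```text
time: 27.8
tool_pos: [0.6429, 0.153, 0.1889]
ee_rot: [3.14, -0.0, 1.653]
wrist_force: [0.1, -0.9, 2.3]
width: 0.0067
finger_force: 30.0
```

Contact; release, rise, then move back and view.

carry_out --increments '[[220,[0,0,0],0],[160,[0,0,0],0],[160,[0,0,0],0],[160,[0,0,0],0],[160,[0,0,0],0]]'

```text
time: 28.3
tool_pos: [0.6425, 0.1531, 0.1878]
ee_rot: [-3.141, -0.0, 1.653]
wrist_force: [-0.1, -0.1, -0.2]
width: 0.0345
finger_force: 0.0
```

carry_out --increments '[[160,[0,0,-8],0],[160,[0,0,-15],0],[160,[0,0,-25],0],[160,[0,0,-30],0],[160,[0,-25,-5],0],[160,[0,-40,0],0],[160,[0,-40,0],0],[160,[0,-40,0],0]]'

```text
time: 29.1
tool_pos: [0.497, 0.141, 0.2729]
ee_rot: [3.139, -0.0, 1.653]
wrist_force: [0.2, 0.1, -0.5]
width: 0.0348
finger_force: 0.0
```

carry_out --increments '[[160,[-40,0,0],0],[160,[-45,0,0],0],[160,[-45,0,0],0],[160,[-45,0,0],0],[160,[-45,0,0],0],[160,[-45,0,0],0],[160,[-40,0,0],0],[160,[-40,0,0],0]]'

```text
time: 29.9
tool_pos: [0.5266, -0.2047, 0.2732]
ee_rot: [3.139, 0.001, 1.653]
wrist_force: [-0.3, -0.1, -0.4]
width: 0.0349
finger_force: 0.0
```

Run:
```python
from h import *
s=robot.snapshot('side');t=robot.snapshot('top')
a=cv2.resize(s[140:340,260:440],(450,500),interpolation=3)
b=cv2.resize(t[145:245,240:420],(350,195),interpolation=3);e=cv2.resize(t[235:290,440:495],(350,305),interpolation=3)
cv2.imwrite('pics/v1.png',np.hstack([a,np.vstack([b,e])]))
o=robot.get_obs();print(o['tool_pos'],o['ee_rot'])
```

```text
[ 0.52636333 -0.20731087  0.27186067] [3.14100371e+00 2.24063953e-03 1.64712116e+00]
```

View pics/v1.png

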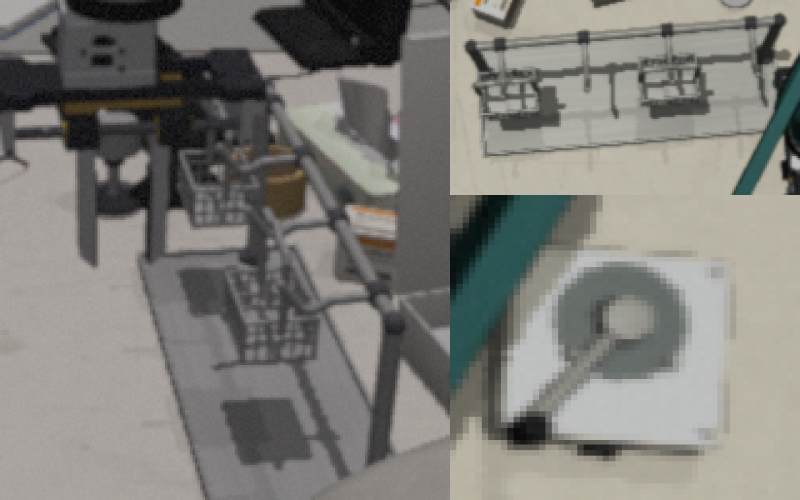

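Run:
```python
from h import *
c=robot.get_calibration('top');s=robot.get_calibration('side')
print('post side',atz(s,241,367,'side',.098))
def tri(a,b):
    o1,d1=ray(c,*a,'top');o2,d2=ray(s,*b,'side')
    A=np.stack([d1,-d2],1);k=np.linalg.lstsq(A,o2-o1,rcond=None)[0];p,q=o1+k[0]*d1,o2+k[1]*d2;return (p+q)/2,np.linalg.norm(p-q)
print('post',tri((452.4,276.3),(241,367)));print('knob',tri((468.2,256.7),(275,399)))
# case corners in c3 right panel, z=.05
q=np.array([atz(c,440+(x-400)/7.27,235+y/7.27,'top',.05) for x,y in((472,70),(717,88),(692,328),(458,318))])
print(q,q.mean(0),[np.linalg.norm(q[i]-q[i-1]) for i in range(4)])
from cv2 import HoughCircles
t=cv2.imread('pics/top0.png');g=cv2.cvtColor(t[240:275,450:490],6);print(g[10:28:2,8:34])
```

```text
post side [ 0.41196944 -0.33658183  0.098     ]
post (array([ 0.41044659, -0.32739337,  0.08944766]), np.float64(0.0013748009119227767))
knob (array([ 0.46732495, -0.37854473,  0.06470612]), np.float64(0.0011193681543337501))
[[ 0.50285527 -0.33111373  0.05      ]
 [ 0.49577911 -0.42668082  0.05      ]
 [ 0.40171823 -0.41341286  0.05      ]
 [ 0.40545266 -0.32279514  0.05      ]] [ 0.45145132 -0.37350064  0.05      ] [np.float64(0.0977571886424678), np.float64(0.09582870707601963), np.float64(0.09499203400745278), np.float64(0.09069463559624519)]
[[163 134 108  98  97  98  97  95  96  95  94  97  95  98 104 123 155 174
  179 179 178 177 175 172 172 168]
 [104  98  97  98  97  99  94  95  98  98  97  96  96  95  95  94 100 121
  153 175 178 178 177 178 175 165]
 [ 99  99  97  97  89  71  72 106 133 135 134 129 121 104  97  95  95 102
  137 172 178 178 178 179 176 165]
 [ 99  99  97  92  71  67 114 149 145 143 141 138 136 125 105  97  95  97
  113 151 175 178 178 176 176 164]
 [ 98 100  98  96  81  56 101 144 149 145 141 137 134 122 102  96  96  96
  107 142 174 179 178 178 176 163]
 [ 99  98  99  97  87  84 105 111 120 132 136 122  98  92  96  95  95  98
  120 158 175 178 178 177 177 164]
 [ 95 100  94  85 107 125 118  96  77  80  85  92  94  95  94  98  96 106
  139 170 178 177 177 179 176 173]
 [ 96  99 111 122 125 103  90  94  98  98  96  99  96  95  96  90 100 138
  163 176 177 178 176 178 176 170]
 [119 120 129 113  96  97  98  97  97  98  98  97  99 100 107 117 125 145
  172 177 179 178 178 178 173 169]]
```

Run:
```python
from h import *
go(.41,-.327,.2)
```

```text
twist -0.0 shift before twist [-110.5 -125.2   71.9] shift after twist [-110.5 -125.2   71.9] yaw 94.37
```

carry_out --increments '[[0,[-27,-31,0],0],[0,[-28,-31,10],0],[0,[-28,-31,20],0],[0,[-28,-32,20],8.5],[0,[0,0,20],8.5],[0,[0,0,0],8.5],[0,[0,0,0],8.5],[0,[0,0,0],8.5]]'

```text
time: 30.8
tool_pos: [0.4115, -0.3231, 0.2025]
ee_rot: [3.14, -0.0, 0.906]
wrist_force: [0.4, 0.3, 0.8]
width: 0.0932
finger_force: 0.0
```

carry_out --increments '[[0,[0,0,0],8.5],[0,[0,0,0],8.5],[0,[0,0,0],8.5],[0,[0,0,0],8.5],[0,[0,0,0],8.5],[0,[0,0,0],8.5],[0,[0,0,0],8.5],[0,[0,0,0],8.5]]'

```text
time: 31.6
tool_pos: [0.4118, -0.323, 0.2028]
ee_rot: [3.141, -0.002, -0.28]
wrist_force: [-0.2, -0.4, 0.9]
width: 0.0943
finger_force: 0.0
```

carry_out --increments '[[0,[0,0,0],8.5],[0,[0,0,0],8.5],[0,[0,0,0],8.5],[0,[0,0,0],0],[0,[0,0,0],0]]'

```text
time: 32.1
tool_pos: [0.4115, -0.3233, 0.2021]
ee_rot: [-3.141, -0.002, -0.717]
wrist_force: [-0.5, 0.5, -0.1]
width: 0.0937
finger_force: 0.0
```

Run:
```python
from h import *
go(.41,-.327,.087,-42)
```

```text
twist 0.9 shift before twist [  1.3   3.8 115.1] shift after twist [  1.4   3.8 115.1] yaw -41.06
```

carry_out --increments '[[0,[1,4,25],0.9],[0,[0,0,30],0],[0,[0,0,30],0],[0,[0,0,20],0],[0,[0,0,10],0],[146,[0,0,0],0],[146,[0,0,0],0],[146,[0,0,0],0]]'

```text
time: 32.9
tool_pos: [0.4101, -0.3281, 0.0879]
ee_rot: [3.142, -0.003, -0.736]
wrist_force: [0.4, -0.7, 0.6]
width: 0.0732
finger_force: 0.0
```

carry_out --increments '[[146,[0,5,0],0],[146,[0,5,0],0],[146,[0,0,0],0],[146,[0,0,0],0]]'

```text
time: 33.3
tool_pos: [0.4023, -0.3349, 0.0862]
ee_rot: [-3.141, -0.0, -0.737]
wrist_force: [0.5, 0.1, -0.6]
width: 0.042
finger_force: 0.0
```

carry_out --increments '[[146,[0,3,0],0],[146,[2.8,11,0],-8.5],[146,[2.8,11,0],-8.5],[146,[2.8,11,0],-8.5],[146,[2.8,11,0],-8.5],[146,[2.8,11,0],-8.5],[146,[0,0,0],0],[146,[0,0,0],0]]'

```text
time: 34.1
tool_pos: [0.3897, -0.3909, 0.0857]
ee_rot: [-3.14, 0.001, 0.002]
wrist_force: [-1.1, 1.7, 0.4]
width: 0.0403
finger_force: 0.7
```

```bash
cat > lev.py <<'E'
from h import *
o=robot.get_obs();yw=o['ee_rot'][2];p=o['tool_pos'][:2];ty=np.array([np.sin(yw),-np.cos(yw)]);tx=np.array([np.cos(yw),np.sin(yw)])
pv=np.array([.466,-.377]);n=pv-p
print('pivot in tool',n@tx*1000,n@ty*1000,'width',o['width'],'F tool xy',o['wrist_force'][:2]@tx,o['wrist_force'][:2]@ty)
# post centre touches the -y pad: along tool y at -(w/2-7); solve distance 75 from pivot
y=-(o['width']/2-.007);d=n@ty-y;x=n@tx-np.sqrt(.075**2-d**2);q=p+x*tx+y*ty-pv
print('post x on pad',x*1000,'lever angle',np.arctan2(q[1],q[0])%(2*np.pi)-np.radians(138.2))
E
python3 lev.py
```

```text
pivot in tool 76.3406652371781 -13.676652305541916 width 0.040266022753049545 F tool xy -1.1240739287860297 -1.7039093271354682
post x on pad 1.3426355661240867 lever angle 0.7392310995491744
```

carry_out --increments '[[146,[2.8,11,0],-8.5],[146,[2.8,11,0],-8.5],[146,[2.8,11,0],-8.5],[146,[0.5,3,0],-2],[146,[0,1,0],0],[146,[0,0,0],0],[146,[0,0,0],0]]'

```text
time: 34.8
tool_pos: [0.4049, -0.4252, 0.0857]
ee_rot: [-3.14, 0.001, 0.485]
wrist_force: [-2.0, 0.5, -1.1]
width: 0.0404
finger_force: 1.1
```

```bash
python3 lev.py
```

```text
pivot in tool 76.51717160340623 -14.17994527511594 width 0.0403965277037131 F tool xy -1.5150672892297596 -1.3432624484246816
post x on pad 1.523596534716329 lever angle 1.2271905305764208
```

carry_out --increments '[[146,[0,1.5,0],0],[146,[0,1.5,0],0],[146,[0,1,0],0],[146,[0,0,0],0],[146,[0,0,0],0]]'

```text
time: 35.3
tool_pos: [0.4064, -0.4279, 0.0856]
ee_rot: [-3.137, 0.0, 0.485]
wrist_force: [-4.4, 4.1, 0.7]
width: 0.0402
finger_force: 3.1
```

carry_out --increments '[[146,[0,1,0],0],[146,[0,1,0],0],[146,[0,0,0],0],[146,[0,0,0],0],[146,[0,0,0],0],[146,[0,0,0],0]]'

```text
time: 35.9
tool_pos: [0.4067, -0.4285, 0.0855]
ee_rot: [-3.134, 0.001, 0.486]
wrist_force: [-6.1, 7.2, 3.4]
width: 0.04
finger_force: 4.7
```

```bash
python3 lev.py
```

```text
pivot in tool 76.49508758541143 -17.837673722291715 width 0.03996421247865991 F tool xy -2.0308928917468965 -9.259804864119625
post x on pad 1.6524295325442555 lever angle 1.2799688292442233
```

carry_out --increments '[[146,[0,-8,0],0],[146,[-1.1,-11,0],8.5],[146,[-1.1,-11,0],8.5],[146,[-1.1,-11,0],8.5],[146,[-1.1,-11,0],8.5],[146,[-1.1,-11,0],8.5],[146,[-1.1,-11,0],8.5],[146,[-1.1,-11,0],8.5]]'

```text
time: 36.7
tool_pos: [0.3953, -0.3508, 0.0867]
ee_rot: [-3.141, -0.004, -0.559]
wrist_force: [0.4, -0.0, -0.2]
width: 0.0402
finger_force: 0.2
```

```bash
python3 lev.py;python3 -c "
from h import *
go(.41,-.327,.087,-42)"
```

```text
pivot in tool 73.79199614664921 -15.331284653381742 width 0.040204590305343325 F tool xy 0.3615303465397512 -0.17695932648671575
post x on pad -1.1748739081004766 lever angle 0.19988052987990157
twist 9.9 shift before twist [ -0.2 -28.   -0.3] shift after twist [ -5.  -27.5  -0.3] yaw -32.05
```

carry_out --increments '[[146,[0,-10,0],5],[146,[-2,-10,0],5],[146,[-1,-8,0],0],[100,[0,0,0],0],[60,[0,0,0],0],[60,[0,0,0],0],[60,[0,0,0],0]]'

```text
time: 37.4
tool_pos: [0.4083, -0.3269, 0.086]
ee_rot: [-3.142, -0.0, -0.728]
wrist_force: [-0.2, 0.5, 0.8]
width: 0.0692
finger_force: 0.0
```

carry_out --increments '[[60,[0,0,-15],0],[60,[0,0,-30],0],[60,[0,0,-40],0],[60,[0,0,-40],0],[60,[0,0,-20],0],[60,[0,0,0],0],[60,[0,0,0],0],[60,[0,0,0],0]]'

```text
time: 38.2
tool_pos: [0.4076, -0.3259, 0.2285]
ee_rot: [-3.141, 0.004, -0.727]
wrist_force: [-0.5, 0.6, -1.2]
width: 0.0718
finger_force: 0.0
```

Run:
```python
from h import *
t=robot.snapshot('top');s=robot.snapshot('side');t0=cv2.imread('pics/top0.png');s0=cv2.imread('pics/side0.png')
# black lever post now vs. at the start (side view), and dish on the post
g=lambda im:cv2.cvtColor(im[355:390,225:265],6)
for im in(s0,s):
    m=g(im)<50;y,x=np.nonzero(m);print(m.sum(),x.mean()+225,y.mean()+355)
print(robot.get_obs()['tool_pos'])
# the baskets and dish: compare side picture with that of the previous check
v=cv2.imread('pics/v1.png')[:,:450];a=cv2.resize(s[140:340,260:440],(450,500),interpolation=3)
d=cv2.absdiff(v,a).max(2);print('diff basket1',(d[190:370,210:330]>40).mean(),'basket3',(d[140:240,200:260]>40).mean())
ds=cv2.cvtColor(s[180:230,285:325],6);p=cv2.imread('pics/s3.png')[:,:400];q=cv2.cvtColor(cv2.resize(p,(100,150)),6)[30:80,35:75];print('dish diff',cv2.absdiff(ds,q).mean(),(cv2.absdiff(ds,q)>40).mean())
```

```text
109 240.91743119266056 374.1743119266055
101 241.02970297029702 374.1287128712871
[ 0.40763204 -0.32582167  0.22862793]
diff basket1 0.0 basket3 0.0031666666666666666
dish diff 20.2295 0.079
```

Run:
```python
from h import *
s=cv2.cvtColor(robot.snapshot('side'),6);p=cv2.cvtColor(cv2.resize(cv2.imread('pics/s3.png')[:,:400],(100,150),interpolation=3),6)
T=p[30:62,40:72] # dish and stem in the earlier picture, at (290,180)
r=cv2.matchTemplate(s[165:230,275:340],T,5);_,m,_,l=cv2.minMaxLoc(r);print(m,l[0]+275,l[1]+165,'expected 290 180')
t=cv2.cvtColor(robot.snapshot('top'),6)[215:245,195:230:1];print(t[::3,::3])
```

```text
0.9931439161300659 290 180 expected 290 180
[[182 182 153  14  13  15  14  10  12 170 175 174]
 [181 178 132 161 137  69  16   9  10 170 176 176]
 [168 162 171 174 174 170  67   6  44 180 180 180]
 [136 172 172 176 175 175 121  34  33  93 178 182]
 [141 171 172 176 177 177 147  36  33  36 110 184]
 [142 173 173 175 181 179 103  36  34  33 102 179]
 [177 151 177 175 182 153  58  32  28  35 103 179]
 [185 172 113 113 103  47  33  27  27  50 133 184]
 [184 183 171  62  60  34  29  28  30 113 183 186]
 [184 183 179 163  80  64  57  92 161 184 185 183]]
```

Dish, baskets and lever all as wanted; handing in.

```bash
python3 -c "
from h import *
print(robot.close_job())"
```

```text
the job is handed in; nothing more can be done
None
```

I handed the job in at about 38 s. Two baskets were present: they hang level on hooks 1 and 3, the dish is balanced on the post after one regrasp, and the timer lever was pushed to its stop, held there and sprung back to rest; my own pictures show all this, but the hand-in returned no verdict.

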